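# Unlid the sample bottle and hold the pipette ready over its mouth

## Robot

A 6-joint arm with a two-finger parallel gripper is mounted at the origin on the work surface. World frame = base frame: x ahead of the robot, y to its left, z up, the work surface at z = 0. Lengths are in m, angles in rad, forces in N, time in s.
With the tool pointing down it reaches from about 0.35 to 0.975 m from the base axis. Payload 4.9 kg.
Tool frame: the origin (TCP) lies on the centre line of the jaws, within the pads' length; the fingertips stand 8 mm ahead of it and the grasp point (between the pads) lies 11 mm behind it; z points along the fingers, y is the direction in which the jaws open and shut (so a half turn about z gives the same grasp; the last joint's range is limited). The gripper opens to 85 mm and grips with 20 to 120 N. Pads are 22 mm wide; open, the fingers measure 114 mm over their backs; the gripper's body (76 mm by 85 mm) begins 54 mm behind the grasp point. The pads swing forward as they close: fully open they stand 13 mm farther back than shut.
Start: joints at [-1.372, 0.053, 1.613, -0, 1.476, -0.119], TCP at [0.195, -0.594, 0.239] pointing down, gripper open.
Joint ranges: [-3.01, 3.01], [-1.01, 2.22], [0.06, 2.58], [-1.02, 4.17], [0.09, 2.62], [-3.14, 3.14]. Speed limits (rad/s): [2.57, 2.57, 3.14, 3.14, 3.14, 3.14].

## Interface

Orientations are given as a unit quaternion [w, x, y, z].
In Python, from plant import manip gives the robot as it stands.
- The arm moves only by the tool step_arm, never from a script. Its argument "deltas" is a list of rows, each a list of 7 numbers: the shift along the tool's x, y, z in m, then the turn, a rotation vector about the tool's x, y, z in rad, then the gripper command: -1 is fully open, 1 is shut, values between are in proportion. In form: [[dx, dy, dz, ax, ay, az, hand], ...]. A call has 1 to 20 rows; each row is the pose to reach, as a shift and turn from the pose commanded when the call began, along the tool's axes at that moment; what a row does not reach only later rows make up. A row lasts 1/10 s, in which the tool goes at most 50 mm and 8.59 degrees, less where a joint would pass 70% of its speed; a pose out of reach is approached as far as the arm can. A call with a gripper value outside its range is refused whole. The fingers move at their own pace and stop on an object; the grip force is fixed at half the most. Time passes only in rows, so rows that repeat a pose let the fingers close. It gives the time, the measured TCP pose, the force and the opening at its end, in the units of the state.
- manip.state(): the state, without advancing time (a new reading comes with each control period).
- manip.grab_frame(name): name is "side" or "top" or "wrist"; returns the picture (400x640x3 uint8, red, green, blue); there is no depth.
- manip.get_calibration(name): a dict with "fov_y" (degrees; the focal length in pixels is half the picture's height over the tangent of half this angle, whatever the lens; pixels are square), "cx", "cy" (the principal point, pixels), "R" (3x3) and "t" (3): a world point X has camera coordinates R X + t. Camera axes: x right, y down, z forward; pixel columns grow to the right and rows downward; lengths in m; the calibration is good to about 2 mm. A picture is of the moment at which its call begins: read the wrist's pose just before it. get_calibration takes no time and is no camera call; for the wrist camera it gives the pose at the moment of the call.
- manip.job_done(): hands the job in, once; it reports no verdict.
The state is a dict: "time": time; "joint_pos": joint angles; "joint_vel": joint speeds; "joint_efforts": joint torques, N m; "tool_pos": TCP position; "tool_rot": TCP orientation; "contact_force": force on the tool from outside, world axes, zero at the start; "ft_torque": the same for the moment, N m; "gripper_width": opening from 0.0 (shut) to 1.0 (fully open).
Only numpy, scipy, OpenCV 4.12 (cv2) and the standard library are available. Lean on these libraries where they do the work, as an engineer would, in place of code of your own. Each camera call takes 0.05 s, during which the arm holds its last target.

## Task

Take the loop-handled lid off the white sample bottle and hang it by its loop on the hook of the stand, hanging free. Then draw the pipette up out of its holder, carry it over the rack of test tubes without touching them, and finish still gripping it: upright, at rest, its tip about a centimetre above the middle of the open bottle's mouth and not touching the bottle (do not dip, set down or let go). Leave the bottle and the other things standing where they are.

Things in the scene. Friction and masses are not known exactly. Their poses are not given: they have to be found in the camera images.
- bottle: Open-necked white plastic bottle, 64 mm across and 88 mm tall, loose, 0.3 kg, standing upright; the only bottle wearing the loop-handled lid. Origin at the centre of its underside, z up. It trades places with the capped bottle from start to start.
- bottle_mouth (a point): Centre of the bottle's mouth, at rim height (88 mm above the bench), z up along the bottle. The mouth is 40 mm across inside, 48 mm outside.
- lid: Grey plastic lid, about 80 g, laid loosely (no thread) on the bottle: flange 56 mm across, 8 mm thick, and a 34 mm plug reaching 12 mm down into the mouth. Origin at the centre of the flange's underside, which rests on the rim; z up. On top stands a loop of 7 mm steel bar in the lid's y-z plane: straight sides centred at y = -20 and +20 mm up to z = 44 mm, then a peak, outer top at z = 65.5 mm.
- lid_loop (a point): Inside of the loop's peak, on the lid's centre line 58.5 mm above its origin: the spot that rests on the hook. Axes as the lid's; the hook passes through the loop along x. Gripped across the outsides of its two upright sides (47 mm, closing along the lid's y, at 25 to 42 mm above the lid's origin), the loop's opening (33 mm wide) stays free.
- hook_stand: Fixed steel stand: a base plate 130 x 100 x 12 mm, a post 12 mm thick and 210 mm high at its origin (centre of the base's underside), and an 8 mm round hook bar that leaves the post near the top and points along the stand's own -x (towards the robot, give or take the stand's yaw).
- hook_seat (a point): Top of the hook bar at its lowest stretch, 84 mm from the post and 190 mm above the bench; axes as the stand's. The bar is level for 12 mm either way; further out (-x) it turns up, its round end reaching 34 mm beyond this point and 17 mm above it; inwards it climbs gently, 10 mm in 72 mm, to the post. Thread the loop over the upturned end moving along +x, then lower it.
- pipette: Small hand pipette, 163 mm long, 70 g, upright in the holder, tip down; from its origin at the very tip, a white tapering tip to z = 56 mm (8 mm thick there), a steel shank 11 mm thick to z = 75 mm, a grey round body 24 mm across from z = 75 to 150 mm, and a push button 14 mm across on top to z = 163 mm. z runs up along it. In the holder it sticks out from z = 93 mm up.
- pipette_tip (a point): The very end of the pipette's tip (3 mm across), same as the pipette's origin.
- holder: Fixed white holder, 124 mm (its x) by 70 mm (its y), 100 mm high, with two round holes; the pipette stands in the one nearer the robot, the other is empty. Origin at the centre of its underside.
- holder_hole (a point): Centre, at top-face height (100 mm), of the 28 mm hole in which the pipette stands; below it the shank passes a 15 mm hole in the lower plate whose top (82 mm above the bench) carries the pipette's body. To clear the holder the tip must rise above 100 mm.
- rack: Aluminium rack, 220 mm (its x) by 76 mm (its y), loose, 0.8 kg, filled with glass test tubes whose tops are 123 mm above the bench; it stands between the pipette and the bottles. Origin at the centre of its underside.
- capped_bottle: Bystander: a bottle just like the sample bottle but closed with a plain grey screw cap, 98 mm high in all. Origin at the centre of its underside.
- tip_box: Bystander: blue box of pipette tips, 90 x 120 mm, 55 mm high. Origin at the centre of its underside.
- dropper: Bystander: small amber dropper bottle, 36 mm across, 82 mm high. Origin at the centre of its underside.

How it is judged:
By the outcome, as a careful person would: the job done as asked, in the order asked, and still so for the second after the job is handed in, while the arm keeps its last pose, push and grip.
It also fails if it takes over 64 s, if anything falls off the work surface, if the arm or the gripper's body presses on something with over 40 N, if the wrist force passes 120 N, or if a joint passes its speed limit or range.

## Working session

There is one attempt and no reset: what is moved stays moved. The work goes in short steps, Python scripts to look and compute and a tool call to move; the robot and the scene stay as the last step left them, time stands still between calls to the robot, and variables do not carry over. Pictures are saved under pics/ and viewed, and the job is handed in when it is done.

Besides the shell and the picture viewer there is one more tool, called by a JSON object that holds its "fn" and its "kwargs". step_arm: Moves the arm, as the interface text tells. Its arguments: {"type":"object","properties":{"deltas":{"type":"array"}},"required":["deltas"]}

```bash
ls; mkdir -p pics
python3 - <<'E'
from plant import manip
import cv2
for n in ["side","top","wrist"]:
    c=manip.get_calibration(n); print(n,c)
    im=manip.grab_frame(n); cv2.imwrite(f"pics/{n}0.png",im[:,:,::-1])
print(manip.state())
E
```

```text
pics
side {'fov_y': 54.573381385045586, 'cx': 318.2286456947048, 'cy': 200.23629041180303, 'R': array([[ 0.79770784, -0.60302245, -0.00511176],
       [-0.42486884, -0.55598154, -0.71440254],
       [ 0.42795873,  0.57205633, -0.69971628]]), 't': array([-0.45088475,  0.37902983,  0.76036455])}
top {'fov_y': 55.23392350235878, 'cx': 323.87955568877777, 'cy': 193.68673698121196, 'R': array([[ 0.02375124, -0.99932767, -0.02793006],
       [-0.9955435 , -0.0210924 , -0.09191432],
       [ 0.09126342,  0.02998867, -0.99537514]]), 't': array([0.0306925 , 0.60843758, 1.07471807])}
wrist {'fov_y': 59.034455116799776, 'cx': 318.42470904653715, 'cy': 195.75809614170325, 'R': array([[ 0.31264258, -0.94986766, -0.0024586 ],
       [-0.89886153, -0.29668907,  0.32252682],
       [-0.30708724, -0.09862568, -0.94655713]]), 't': array([-0.62347007, -0.04228901,  0.3816661 ])}
{'time': 0.15, 'joint_pos': array([-1.37198425e+00,  5.32292725e-02,  1.61397502e+00, -8.70777646e-06,
        1.47598034e+00, -1.19028370e-01]), 'joint_vel': array([-0.0012883 , -0.00128507, -0.00495825, -0.00154103, -0.00110695,
        0.0003933 ]), 'joint_efforts': array([ 5.16813470e-04, -3.94242597e+01, -3.70722950e+01, -1.16248866e-04,
        4.65674661e-03, -3.07915229e-06]), 'tool_pos': array([ 0.19521087, -0.59324051,  0.23833263]), 'tool_rot': array([-7.95183696e-04,  9.87398357e-01,  1.58252492e-01, -3.60756438e-05]), 'contact_force': array([-0.07458187,  0.24120587, -0.56932245]), 'ft_torque': array([-0.00518007, -0.0222091 ,  0.02952451]), 'gripper_width': 0.9976829643687819}
```

View pics/side0.png

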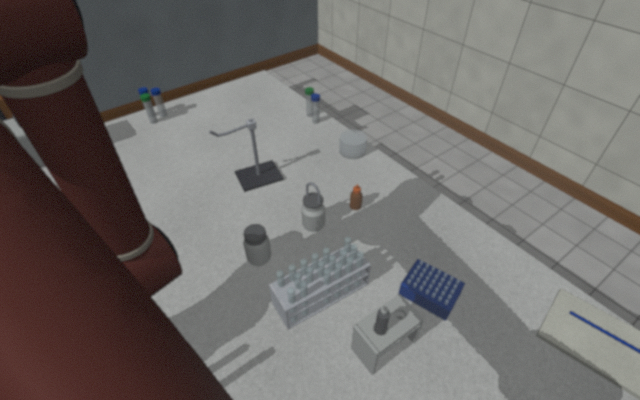

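View pics/top0.png

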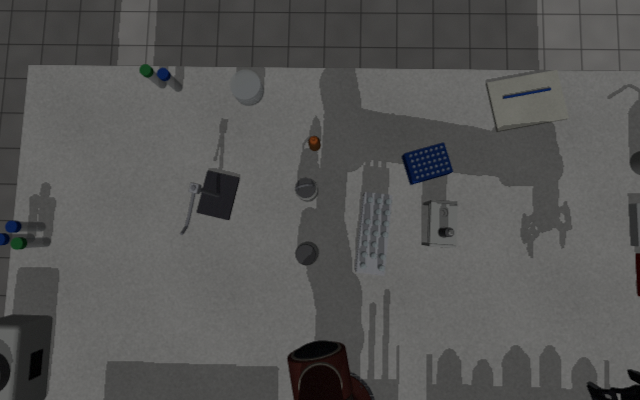

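View pics/wrist0.png

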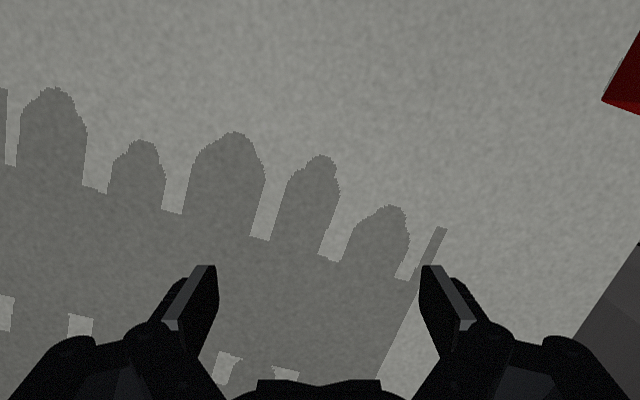

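Overviews: hook stand is at about (215,193) in the top view, lid bottle (306,188), capped bottle (306,253), pipette (447,232). I'll enlarge these.

```bash
cat > h.py <<'E'
import numpy as np,cv2
from plant import manip
from scipy.optimize import least_squares
def K(c):
    f=200/np.tan(np.radians(c["fov_y"]/2)); return f
def proj(c,X):
    p=c["R"]@np.asarray(X,float)+c["t"]; f=K(c); return np.array([c["cx"]+f*p[0]/p[2],c["cy"]+f*p[1]/p[2]])
def ray(c,uv):
    f=K(c); d=np.array([(uv[0]-c["cx"])/f,(uv[1]-c["cy"])/f,1.]); return -c["R"].T@c["t"], c["R"].T@d
def atz(c,uv,z):
    o,d=ray(c,uv); return o+d*(z-o[2])/d[2]
def tri(obs):
    A=[];b=[]
    for c,uv in obs:
        o,d=ray(c,uv); d=d/np.linalg.norm(d); P=np.eye(3)-np.outer(d,d); A.append(P); b.append(P@o)
    A=np.vstack(A);b=np.hstack(b); x=np.linalg.lstsq(A,b,rcond=None)[0]
    return x,[proj(c,x)-np.array(uv) for c,uv in obs]
def crop(src,dst,x0,y0,w,h,s):
    im=cv2.imread(src)[y0:y0+h,x0:x0+w]; im=cv2.resize(im,None,fx=s,fy=s,interpolation=cv2.INTER_CUBIC)
    for i in range(0,w,10):
        cv2.putText(im,str(x0+i),(i*s,8),0,0.3,(0,0,255),1); cv2.line(im,(i*s,10),(i*s,14),(0,0,255),1)
    for i in range(0,h,10):
        cv2.putText(im,str(y0+i),(0,i*s+4),0,0.3,(0,0,255),1)
    cv2.imwrite(dst,im)
E
python3 - <<'E'
from h import *
crop("pics/top0.png","pics/t1.png",170,130,100,75*1+35,5)
crop("pics/top0.png","pics/t1b.png",170,130,160,110,5)
crop("pics/top0.png","pics/t2.png",290,120,160,120,5)
crop("pics/top0.png","pics/t3.png",345,180,120,110,5)
crop("pics/side0.png","pics/s1.png",200,110,160,100,5)
crop("pics/side0.png","pics/s2.png",235,170,150,110,5)
crop("pics/side0.png","pics/s3.png",260,240,160,110,5)
E
```

```text
(no output)
```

View pics/t1b.png

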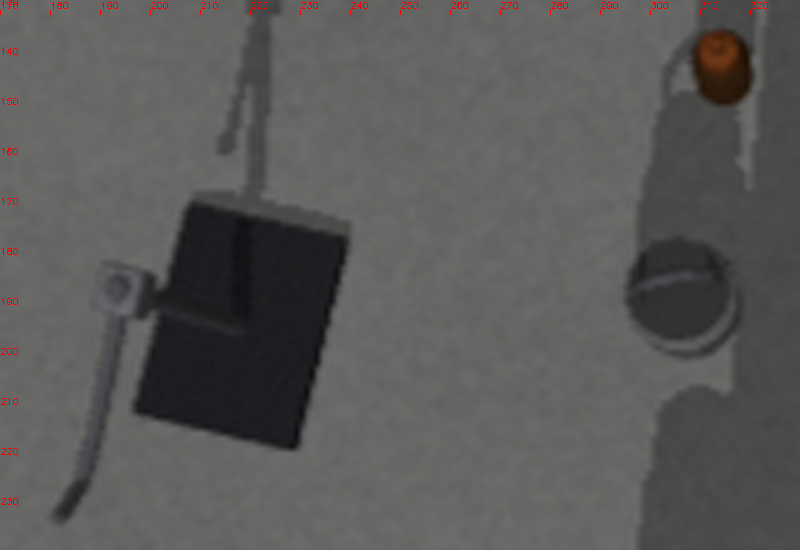

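View pics/t2.png

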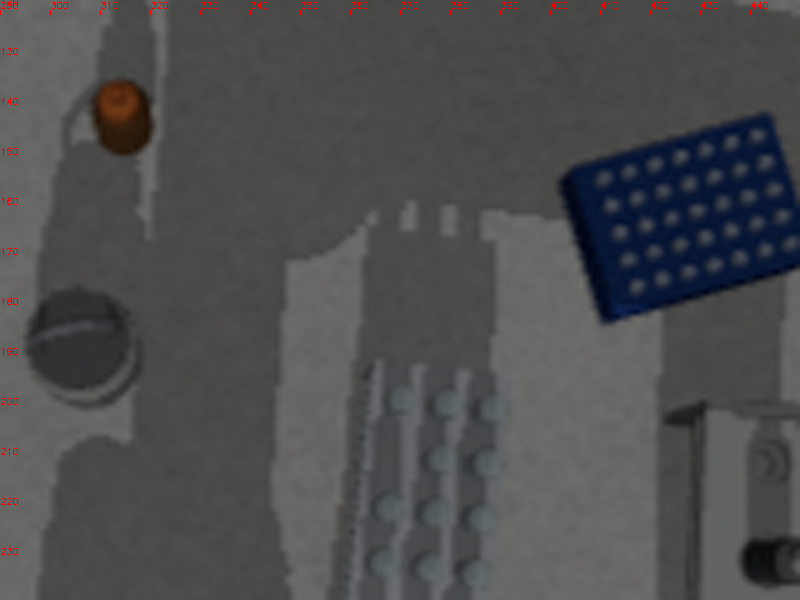

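View pics/t3.png

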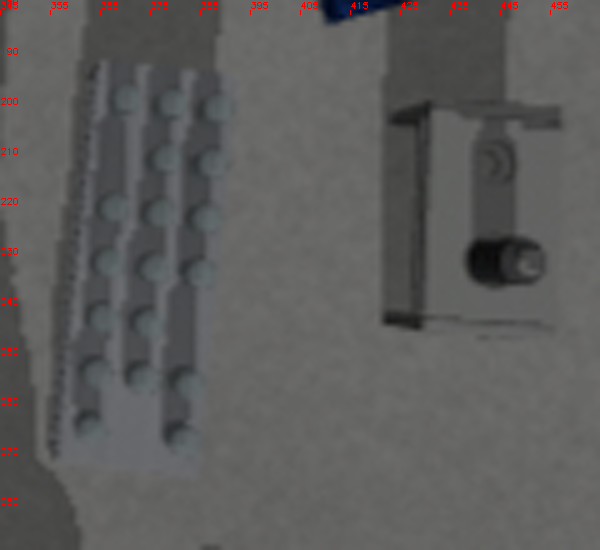

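View pics/s1.png

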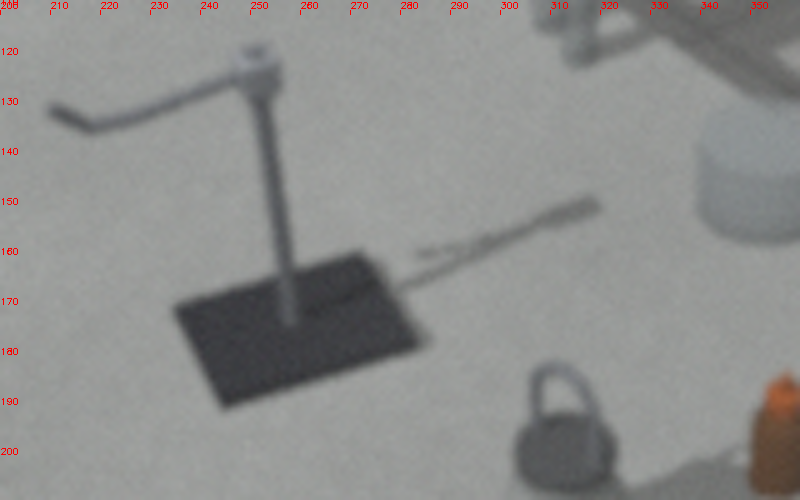

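View pics/s2.png

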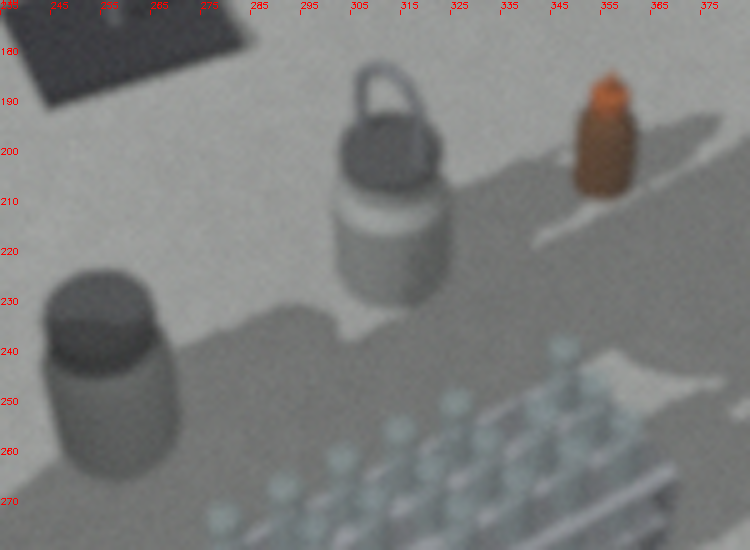

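View pics/s3.png

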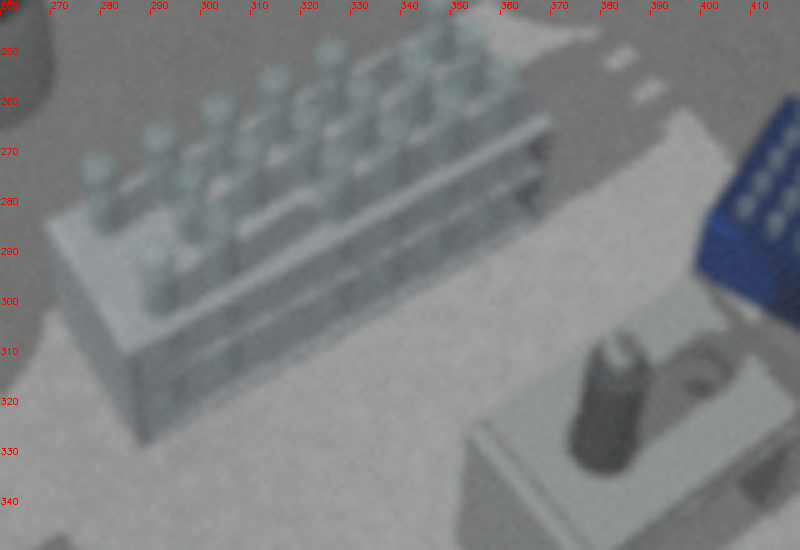

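Run:
```python
from h import *
np.set_printoptions(precision=4,suppress=True)
t=manip.get_calibration("top"); s=manip.get_calibration("side")
def p(n,z,a=None,b=None):
    print(n, atz(t,a,z) if a else '', atz(s,b,z) if b else '')
    if a and b: print('   tri',*tri([(t,a),(s,b)]))
p("posttop",.21,(192.5,187.5),(250.8,120.5))
p("tip",.203,(181,233.5),(209.5,131.5))
p("bend",.186,(186,226),(217.5,135.5))
p("posttopbar",.2,(191.5,194),(246,124))
base=[((207.2,171),1),((239,177.5),1),((229,219.5),1),((196.7,212.5),1)]
B=[atz(t,a,.012) for a,_ in base]; print("basetop",np.mean(B,0),B)
sb=[(234.5,171.5),(272,160.5),(283,179),(244.5,191.5)]
B2=[atz(s,a,.012) for a in sb]; print("baseside",np.mean(B2,0),B2)
p("flange",.096,(305,187.7),(312.5,200))
p("looptop",.1535,None,(308.8,183))
p("loopL",.14,(296.8,187.8)); p("loopR",.14,(314,184.5))
p("dropper",.082,(313,139.5),None)
p("capped",.098,(305,252),(256,233))
p("button",.17,(451,232.3),(383.5,309.5))
p("bodybot",.100,(440.5,232),(380,331.5))
p("hole2",.1,(444,212.5),(398.5,314))
```

```text
posttop [0.5993 0.3593 0.21  ] [0.5983 0.3505 0.21  ]
   tri [0.6014 0.3609 0.2034] [array([ 0.3796, -0.5749]), array([-0.6059,  0.0009])]
tip [0.4871 0.3839 0.203 ] [0.4875 0.3816 0.203 ]
   tri [0.4877 0.3842 0.2016] [array([ 0.1495, -0.2413]), array([-0.2559, -0.0107])]
bend [0.5055 0.3793 0.186 ] [0.5048 0.3757 0.186 ]
   tri [0.506  0.3803 0.183 ] [array([ 0.1037, -0.1663]), array([-0.1773, -0.0052])]
posttopbar [0.5842 0.3647 0.2   ] [0.5856 0.3576 0.2   ]
   tri [0.5866 0.3651 0.1957] [array([ 0.5241, -0.7963]), array([-0.8429, -0.0049])]
basetop [0.5985 0.3574 0.012 ] [array([0.6694, 0.3931, 0.012 ]), array([0.6519, 0.2972, 0.012 ]), array([0.5272, 0.3212, 0.012 ]), array([0.5456, 0.4179, 0.012 ])]
baseside [0.5972 0.3498 0.012 ] [array([0.546 , 0.4119, 0.012 ]), array([0.6695, 0.3869, 0.012 ]), array([0.6477, 0.289 , 0.012 ]), array([0.5255, 0.3116, 0.012 ])]
flange [0.6166 0.094  0.096 ] [0.6149 0.0896 0.096 ]
   tri [0.6176 0.0942 0.0908] [array([ 0.0979, -0.1434]), array([-0.1804,  0.0154])]
looptop  [0.6094 0.0962 0.1535]
loopL [0.6112 0.1118 0.14  ] 
loopR [0.6208 0.0673 0.14  ] 
dropper [0.7535 0.0766 0.082 ] 
capped [0.4439 0.0889 0.098 ] [0.4396 0.0792 0.098 ]
   tri [0.4435 0.0897 0.0856] [array([ 0.0859, -0.147 ]), array([-0.1894,  0.01  ])]
button [ 0.5056 -0.2759  0.17  ] [ 0.5047 -0.2767  0.17  ]
   tri [ 0.5055 -0.2763  0.1685] [array([-0.034 ,  0.0405]), array([ 0.072 , -0.0066])]
bodybot [ 0.5056 -0.2694  0.1   ] [ 0.501  -0.2822  0.1   ]
   tri [ 0.5072 -0.2756  0.0819] [array([ 0.4744, -0.5731]), array([-1.0188,  0.0807])]
hole2 [ 0.5575 -0.2788  0.1   ] [ 0.5558 -0.2775  0.1   ]
   tri [ 0.5567 -0.2781  0.1   ] [array([-0.2652,  0.3061]), array([ 0.5416, -0.0503])]
```

```bash
cat >> h.py <<'E'
from scipy.spatial.transform import Rotation as Ro
def pose():
    s=manip.state(); q=s["tool_rot"]; return np.array(s["tool_pos"]),Ro.from_quat([q[1],q[2],q[3],q[0]]),s
def down(yaw): # tool x at angle yaw, z down
    c,s_=np.cos(yaw),np.sin(yaw); return Ro.from_matrix(np.array([[c,s_,0],[s_,-c,0],[0,0,-1.]]))
def delta(P,yaw):
    p,R,s=pose(); d=R.inv().apply(np.array(P)-p); r=(R.inv()*down(yaw)).as_rotvec(); print("delta",np.round(d,4),np.round(r,4)); return d,r
np.set_printoptions(precision=4,suppress=True)
E
python3 - <<'E'
from h import *
p,R,s=pose(); c=manip.get_calibration("wrist")
o=-c["R"].T@c["t"]; print("cam in tool",R.inv().apply(o-p),"axis",R.inv().apply(c["R"][2]))
delta([.615,.093,.30],.21)
# projected position of lid from such pose
T=R.inv(); Rc=c["R"]@R.as_matrix(); tc=T.apply(o-p)
for P in ([.615,.093,.30],[.57,.093,.28],[.55,.09,.26]):
    Rt=down(.21); R2=Rc@Rt.as_matrix().T; o2=np.array(P)+Rt.apply(tc); c2=dict(c,R=R2,t=-R2@o2)
    print(P,[proj(c2,X) for X in ([.615,.093,.1535],[.615,.093,.096])])
E
```

```text
cam in tool [ 0.0831 -0.0003 -0.1352] axis [-0.3227 -0.0005  0.9465]
delta [ 0.6132 -0.5208 -0.0607] [-0.0016 -0.0001  0.1078]
[0.615, 0.093, 0.3] [array([319.0139, 181.0487]), array([318.9578, 164.5057])]
[0.57, 0.093, 0.28] [array([331.8105, 131.4081]), array([329.5357, 121.7072])]
[0.55, 0.09, 0.26] [array([335.1039, 105.4076]), array([332.0094,  99.745 ])]
```

{"fn": "step_arm", "kwargs": {"deltas": [[0.01,-0.008,-0.01,0,0,0,-1],[0.04,-0.034,-0.02,0,0,0.01,-1],[0.08,-0.068,-0.03,0,0,0.02,-1],[0.12,-0.102,-0.04,0,0,0.03,-1],[0.16,-0.136,-0.05,0,0,0.04,-1],[0.2,-0.17,-0.05,0,0,0.05,-1],[0.24,-0.204,-0.05,0,0,0.06,-1],[0.28,-0.238,-0.05,0,0,0.07,-1],[0.32,-0.272,-0.05,0,0,0.08,-1],[0.36,-0.306,-0.05,0,0,0.09,-1],[0.4,-0.34,-0.05,0,0,0.1,-1],[0.44,-0.374,-0.05,0,0,0.108,-1],[0.48,-0.408,-0.05,0,0,0.108,-1],[0.52,-0.442,-0.05,0,0,0.108,-1],[0.555,-0.471,-0.05,0,0,0.108,-1],[0.585,-0.497,-0.05,0,0,0.108,-1],[0.605,-0.514,-0.05,0,0,0.108,-1],[0.613,-0.521,-0.05,0,0,0.108,-1],[0.613,-0.521,-0.05,0,0,0.108,-1],[0.613,-0.521,-0.05,0,0,0.108,-1]]}}

```text
time: 2.15
tool_pos: [0.6142, 0.0923, 0.2896]
tool_rot: [0.0, 0.995, 0.105, -0.0]
contact_force: [0.6, 0.6, 0.2]
gripper_width: 1.0
```

```bash
cat > snap.py <<'E'
import sys,pickle
from h import *
n=sys.argv[1]; cam=sys.argv[2] if len(sys.argv)>2 else "wrist"
p,R,s=pose(); c=manip.get_calibration(cam); im=manip.grab_frame(cam); cv2.imwrite(f"pics/{n}.png",im[:,:,::-1]); pickle.dump(c,open(f"pics/{n}.pkl","wb"))
print(s["time"],p,R.as_matrix()[:,0],np.degrees(np.arccos(-R.as_matrix()[2,2])),s["joint_pos"],s["contact_force"],s["gripper_width"])
E
python3 snap.py w1
```

```text
2.15 [0.6142 0.0923 0.2896] [ 0.9781  0.208  -0.0003] 0.03297019443119541 [ 0.0296  0.0189  1.5642 -0.0005  1.5587  1.3908] [0.6312 0.5669 0.2322] 1.0001017417230413
```

View pics/w1.png

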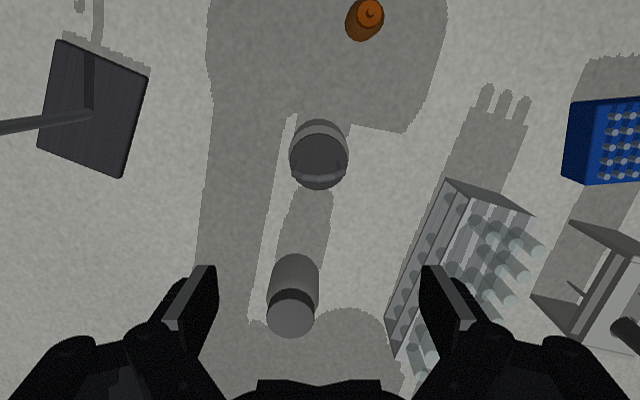

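```bash
python3 -c "
from h import *
crop('pics/w1.png','pics/w1c.png',270,100,100,110,7//1 if 0 else 5)
crop('pics/w1.png','pics/w1d.png',0,20,160,180,4)"
```

```text
(no output)
```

View pics/w1c.png

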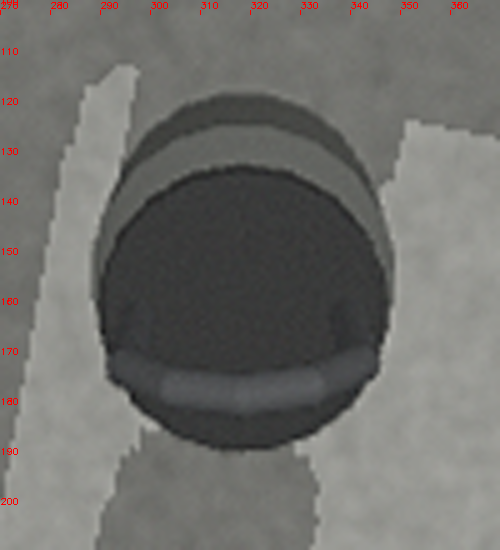

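View pics/w1d.png

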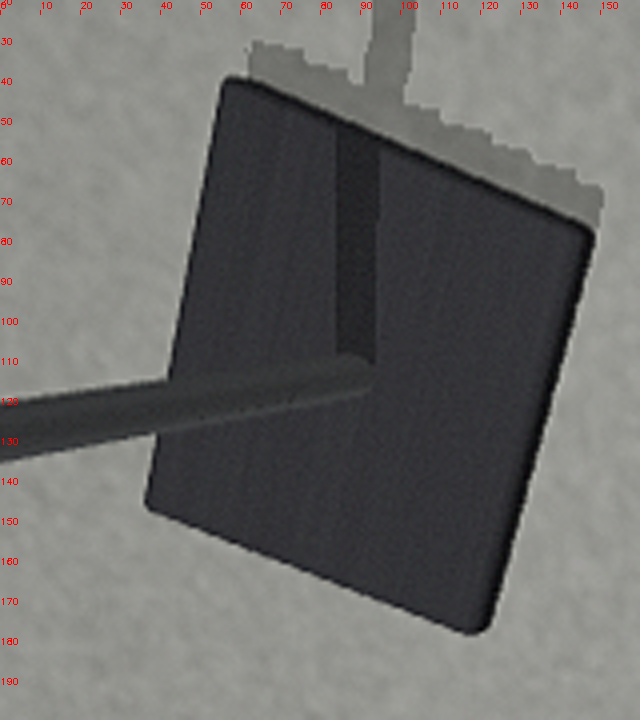

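Run:
```python
from h import *
import pickle
c=pickle.load(open('pics/w1.pkl','rb'))
print(atz(c,(318.3,161.5),.096),atz(c,(317.5,178),.150))
print(atz(c,(292,172.5),.140),atz(c,(345,170.8),.140))
from scipy.optimize import least_squares
cor=[(56.5,39.5),(148.5,77),(121,178),(36.5,146)]
m=[(.065,.05),(.065,-.05),(-.065,-.05),(-.065,.05)]
def st(q): 
    cs,sn=np.cos(q[2]),np.sin(q[2])
    return np.array([[q[0]+cs*a-sn*b,q[1]+sn*a+cs*b,.012] for a,b in m])
def f(q,c,cor): return np.concatenate([proj(c,X)-np.array(k) for X,k in zip(st(q),cor)])
r=least_squares(f,[.6,.355,-.2],args=(c,cor)); print(r.x,np.degrees(r.x[2]),r.fun)
t=manip.get_calibration("top");s=manip.get_calibration("side")
r2=least_squares(f,[.6,.355,-.2],args=(t,[(207.2,171),(239,177.5),(229,219.5),(196.7,212.5)])); print(r2.x,r2.fun)
r3=least_squares(f,[.6,.355,-.2],args=(s,[(272,160.5),(283,179),(244.5,191.5),(234.5,171.5)])); print(r3.x,r3.fun)
```

```text
[0.6194 0.0939 0.096 ] [0.6184 0.0943 0.15  ]
[0.6158 0.1155 0.14  ] [0.6264 0.0727 0.14  ]
[ 0.6011  0.356  -0.203 ] -11.631537118090298 [ 0.3466 -2.3707 -0.2636 -0.3263 -0.4021  1.997   0.2889  1.3175]
[ 0.5986  0.3574 -0.1899] [-0.3103 -0.8132  0.4193 -0.3593  0.1935  0.6711 -0.3093  0.4711]
[ 0.5973  0.3499 -0.1947] [ 0.4229 -0.0716  1.1342 -0.3623 -0.7804 -0.124  -0.7439  0.3942]
```

{"fn": "step_arm", "kwargs": {"deltas": [[0.005,-0.001,0.015,0,0,-0.025,-1],[0.005,-0.001,0.04,0,0,-0.025,-1],[0.005,-0.001,0.07,0,0,-0.025,-1],[0.005,-0.001,0.1,0,0,-0.025,-1],[0.005,-0.001,0.125,0,0,-0.025,-1],[0.005,-0.001,0.145,0,0,-0.025,-1],[0.005,-0.001,0.16,0,0,-0.025,-1],[0.005,-0.001,0.172,0,0,-0.025,-1],[0.005,-0.001,0.177,0,0,-0.025,-1],[0.005,-0.001,0.177,0,0,-0.025,-1]]}}

```text
time: 3.2
tool_pos: [0.6193, 0.0946, 0.1118]
tool_rot: [-0.0, 0.993, 0.117, -0.0]
contact_force: [0.1, -0.3, 0.2]
gripper_width: 1.005
```

```bash
python3 snap.py w2; python3 snap.py s2b side; python3 -c "
from h import *
crop('pics/s2b.png','pics/s2c.png',260,110,110,110,5)"
```

```text
3.2 [0.6193 0.0946 0.1118] [ 0.9726  0.2325 -0.0007] 0.04102861164218285 [0.0328 0.1642 1.7133 0.0001 1.2649 1.369 ] [ 0.1398 -0.2662  0.2459] 1.0045485619934689
3.25 [0.6198 0.0947 0.1127] [0.9726 0.2326 0.0007] 0.04183367254637105 [0.0329 0.1635 1.7123 0.     1.265  1.369 ] [ 0.074   0.1946 -0.0155] 1.002691604225324
```

View pics/w2.png

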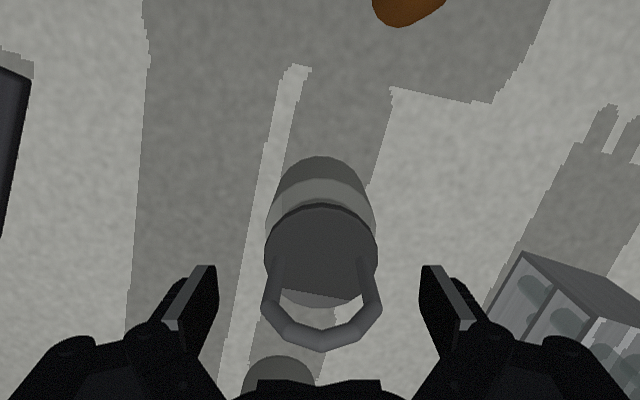

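View pics/s2c.png

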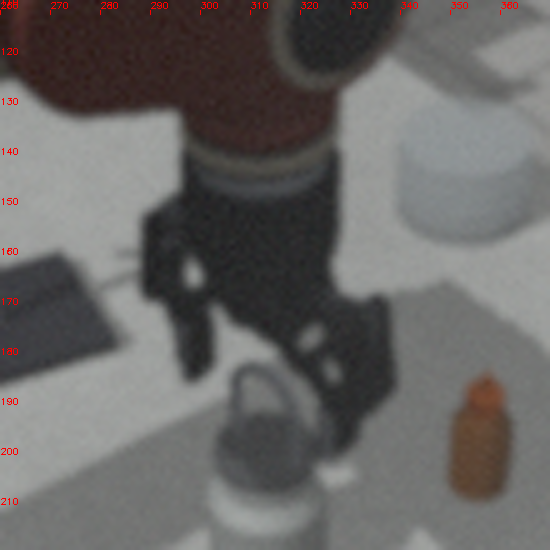

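{"fn": "step_arm", "kwargs": {"deltas": [[0,0,0,0,0,0,1],[0,0,0,0,0,0,1],[0,0,0,0,0,0,1],[0,0,0,0,0,0,1],[0,0,0,0,0,0,1],[0,0,0,0,0,0,1],[0,0,0,0,0,0,1],[0,0,0,0,0,0,1]]}}

```text
time: 4.1
tool_pos: [0.6202, 0.0948, 0.1134]
tool_rot: [0.0, 0.993, 0.117, 0.001]
contact_force: [1.0, 0.3, 5.6]
gripper_width: 0.525
```

```bash
python3 snap.py w3
```

```text
4.1 [0.6202 0.0948 0.1134] [0.9726 0.2326 0.0018] 0.1050800920231115 [ 0.0331  0.1631  1.7117 -0.      1.265   1.3692] [1.0054 0.2975 5.6456] 0.5245682450962144
```

View pics/w3.png

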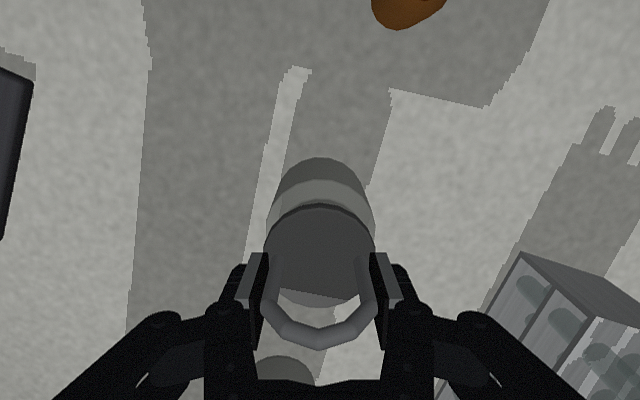

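{"fn": "step_arm", "kwargs": {"deltas": [[0,0,-0.003,0,0,0,1],[0,0,-0.008,0,0,0,1],[0,0,-0.015,0,0,0,1],[0,0,-0.025,0,0,0,1],[0,0,-0.04,0,0,0,1],[0,0,-0.06,0,0,0,1],[0,0,-0.08,0,0,0,1],[0,0,-0.1,0,0,0,1],[0,0,-0.115,0,0,0,1],[0,0,-0.125,0,0,0,1],[0,0,-0.13,0,0,0,1],[0,0,-0.13,0,0,0,1]]}}

```text
time: 5.35
tool_pos: [0.6197, 0.0948, 0.2429]
tool_rot: [0.0, 0.993, 0.117, 0.0]
contact_force: [-0.9, -0.4, -1.7]
gripper_width: 0.529
```

```bash
python3 snap.py w4; python3 snap.py s4 side
python3 - <<'E'
from h import *
crop('pics/s4.png','pics/s4c.png',260,110,110,110,5)
delta([.435,.392,.205],-.2)
E
```

```text
5.35 [0.6197 0.0948 0.2429] [0.9726 0.2326 0.0008] 0.04884556855247316 [0.0331 0.0545 1.605  0.     1.4813 1.3692] [-0.9043 -0.3604 -1.6923] 0.5285921823534024
5.4 [0.6193 0.0948 0.2419] [ 0.9726  0.2326 -0.0007] 0.03895667115794989 [ 0.0332  0.0551  1.6061 -0.      1.4811  1.3692] [ 0.4763 -0.0745 -1.3368] 0.5258942179818362
delta [-0.1098 -0.3319  0.0365] [0.     0.0017 0.4348]
```

View pics/w4.png

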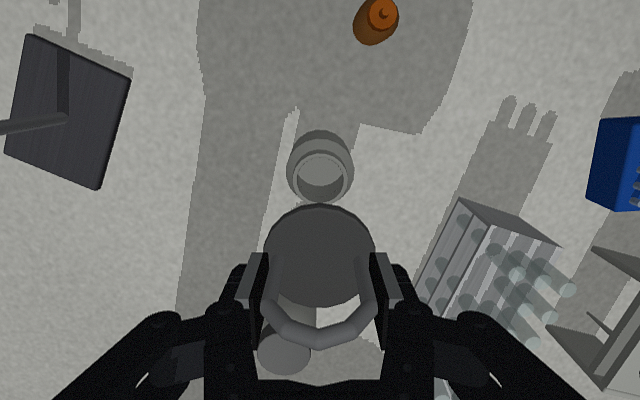

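View pics/s4c.png

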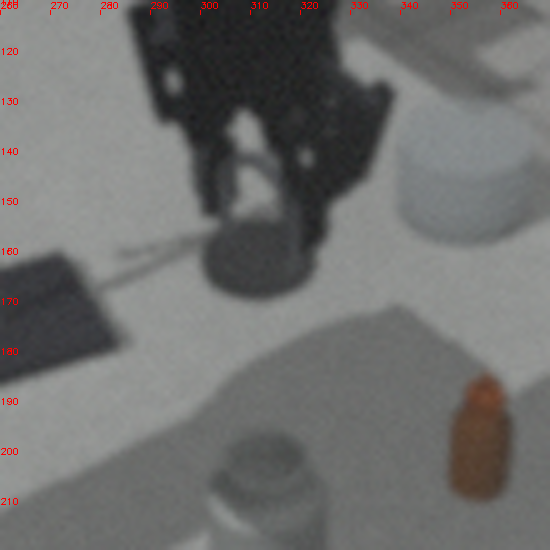

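{"fn": "step_arm", "kwargs": {"deltas": [[-0.01,-0.012,0,0,0,0.03,1],[-0.03,-0.035,0,0,0,0.08,1],[-0.055,-0.064,0,0,0,0.15,1],[-0.08,-0.094,0,0,0,0.22,1],[-0.105,-0.123,0,0,0,0.29,1],[-0.13,-0.152,0,0,0,0.36,1],[-0.15,-0.175,0,0,0,0.41,1],[-0.158,-0.195,0.002,0,0,0.435,1],[-0.15,-0.225,0.006,0,0,0.435,1],[-0.14,-0.255,0.012,0,0,0.435,1],[-0.129,-0.285,0.018,0,0,0.435,1],[-0.119,-0.31,0.024,0,0,0.435,1],[-0.112,-0.327,0.027,0,0,0.435,1],[-0.11,-0.332,0.027,0,0,0.435,1],[-0.11,-0.332,0.027,0,0,0.435,1],[-0.11,-0.332,0.027,0,0,0.435,1]]}}

```text
time: 7.05
tool_pos: [0.4351, 0.3914, 0.2151]
tool_rot: [0.0, 0.995, -0.1, -0.0]
contact_force: [-0.5, -1.5, -0.9]
gripper_width: 0.531
```

```bash
python3 snap.py w5; python3 snap.py s5 side; python3 -c "
from h import *
crop('pics/s5.png','pics/s5c.png',160,80,130,110,6)
crop('pics/w5.png','pics/w5c.png',230,100,180,140,4)"
```

```text
7.05 [0.4351 0.3914 0.2151] [ 0.98   -0.1992 -0.0003] 0.04996940384481183 [ 0.6056 -0.0245  1.7317 -0.0003  1.4353  2.3769] [-0.5475 -1.5218 -0.9309] 0.5313000996523265
7.1 [0.4353 0.3913 0.2153] [ 0.9799 -0.1996  0.    ] 0.021692040593826987 [ 0.6052 -0.025   1.7317 -0.0003  1.4352  2.377 ] [ 0.0609 -0.2132  0.0088] 0.5225783519847499
```

View pics/w5.png

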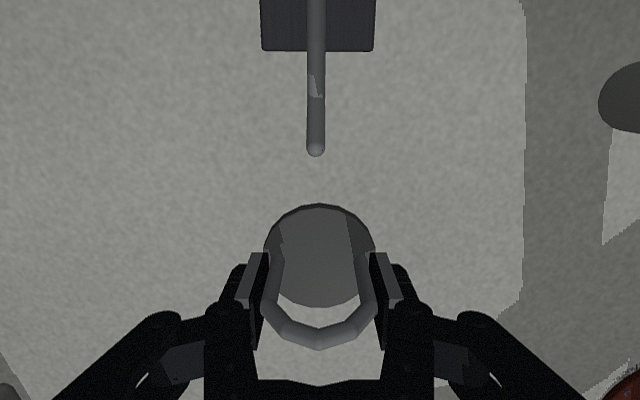

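View pics/s5c.png

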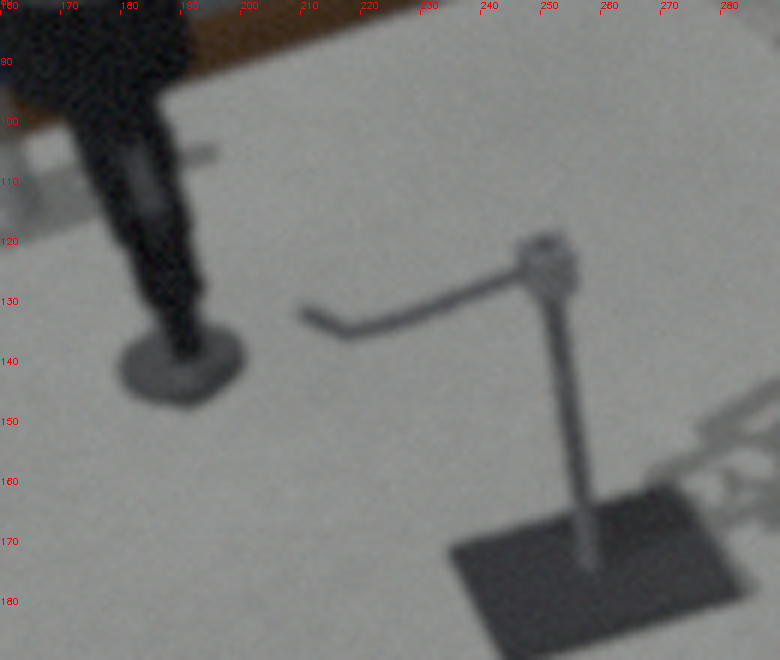

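View pics/w5c.png

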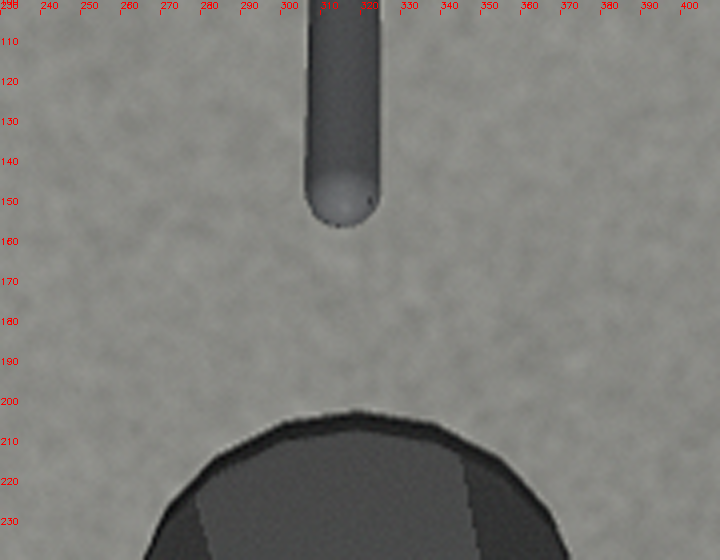

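```bash
python3 - <<'E'
from h import *
import pickle
c=pickle.load(open('pics/w5.pkl','rb'))
p,R,s=pose()
E=atz(c,(315.2,156.5),.203); print("tip extreme",E, R.inv().apply(E-p))
for uv,z in (((315.5,90),.186),((316,45),.188)):
    X=atz(c,uv,z); print(X,R.inv().apply(X-p))
X=atz(c,(321,342),p[2]+.036);print("loop peak",X,R.inv().apply(X-p))
X=atz(c,(320,255),p[2]-.0174);print("flange ctr",X,R.inv().apply(X-p))
w=pickle.load(open('pics/w4.pkl','rb')); print("mouth",atz(w,(320.5,179.5),.088))
E
python3 -c "
from h import *
crop('pics/w4.png','pics/w4c.png',270,120,110,100,6)"
```

```text
tip extreme [0.4848 0.383  0.203 ] [ 0.0501 -0.0018  0.0125]
[0.5107 0.3777 0.186 ] [ 0.0765 -0.0017  0.0295]
[0.5286 0.3738 0.188 ] [ 0.0949 -0.0015  0.0275]
loop peak [0.4313 0.3916 0.2515] [-0.004   0.0005 -0.036 ]
flange ctr [0.4359 0.3908 0.1981] [0.0006 0.0004 0.0174]
mouth [0.619  0.0933 0.088 ]
```

View pics/w4c.png

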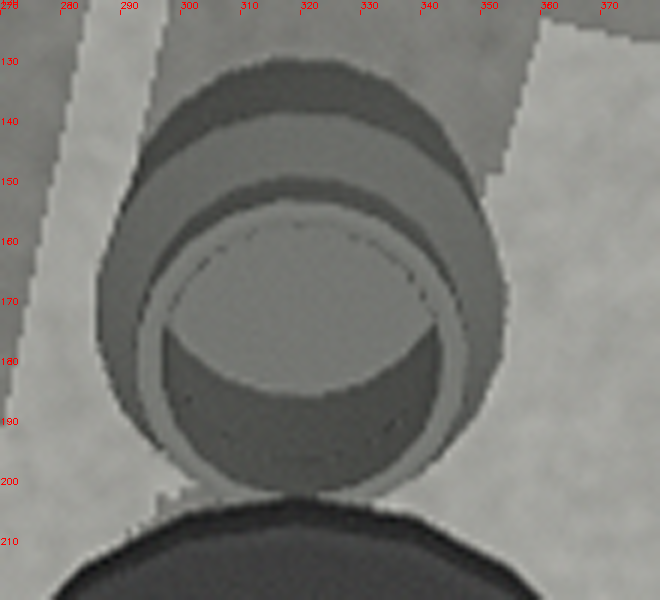

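{"fn": "step_arm", "kwargs": {"deltas": [[0,-0.002,0.006,0,0,0,1],[0,-0.002,0.016,0,0,0,1],[0,-0.002,0.026,0,0,0,1],[0,-0.002,0.031,0,0,0,1],[0,-0.002,0.031,0,0,0,1],[0.006,-0.002,0.031,0,0,0,1],[0.014,-0.002,0.031,0,0,0,1],[0.022,-0.002,0.031,0,0,0,1],[0.03,-0.002,0.031,0,0,0,1],[0.038,-0.002,0.031,0,0,0,1],[0.046,-0.002,0.031,0,0,0,1],[0.054,-0.002,0.031,0,0,0,1],[0.06,-0.002,0.031,0,0,0,1],[0.06,-0.002,0.031,0,0,0,1]]}}

```text
time: 8.55
tool_pos: [0.4952, 0.3819, 0.1843]
tool_rot: [0.0, 0.995, -0.1, 0.0]
contact_force: [0.9, -0.3, -0.6]
gripper_width: 0.535
```

```bash
python3 snap.py w6; python3 snap.py s6 side; python3 -c "
from h import *
crop('pics/s6.png','pics/s6c.png',160,80,130,110,6)"
```

```text
8.55 [0.4952 0.3819 0.1843] [ 0.9799 -0.1996  0.    ] 0.0041490465364222625 [ 0.5379  0.0922  1.6646 -0.0001  1.3848  2.3097] [ 0.8532 -0.2857 -0.5582] 0.5354698413771091
8.6 [0.4947 0.382  0.1843] [ 0.9799 -0.1993 -0.0003] 0.014794174583131321 [0.5385 0.0917 1.6652 0.0001 1.385  2.3099] [-0.4414  0.4576 -1.1851] 0.5247986099602513
```

View pics/w6.png

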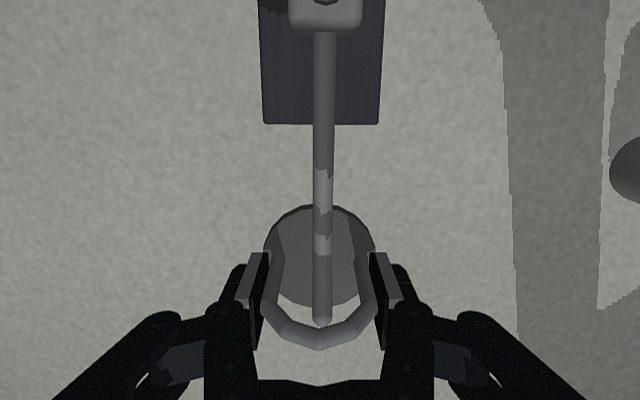

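View pics/s6c.png

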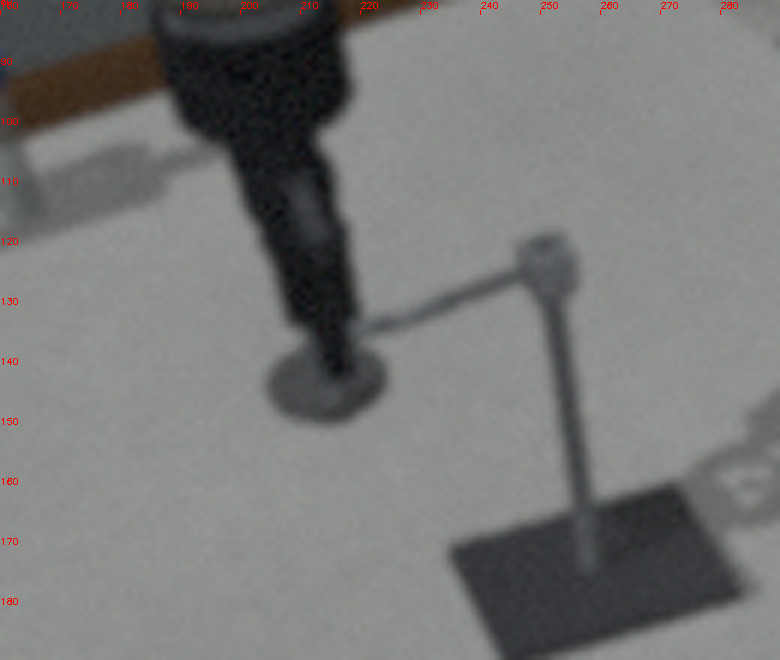

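{"fn": "step_arm", "kwargs": {"deltas": [[0.006,0,0,0,0,0,1],[0.014,0,0,0,0,0,1],[0.021,0,0,0,0,0,1],[0.024,0,0,0,0,0,1],[0.024,0,0.004,0,0,0,1],[0.024,0,0.01,0,0,0,1],[0.024,0,0.016,0,0,0,1],[0.024,0,0.021,0,0,0,1],[0.024,0,0.024,0,0,0,1],[0.024,0,0.025,0,0,0,1],[0.024,0,0.025,0,0,0,1]]}}

```text
time: 9.75
tool_pos: [0.5179, 0.3774, 0.1591]
tool_rot: [0.0, 0.995, -0.1, -0.0]
contact_force: [-0.3, -0.7, -0.8]
gripper_width: 0.526
```

```bash
python3 snap.py w7; python3 -c "
from h import *
crop('pics/w7.png','pics/w7c.png',240,190,160,160,5)"
```

```text
9.75 [0.5179 0.3774 0.1591] [ 0.98   -0.1988 -0.0002] 0.013331180083260267 [0.5136 0.1488 1.6464 0.     1.3466 2.2845] [-0.3269 -0.7451 -0.7727] 0.5258547580256739
```

View pics/w7.png

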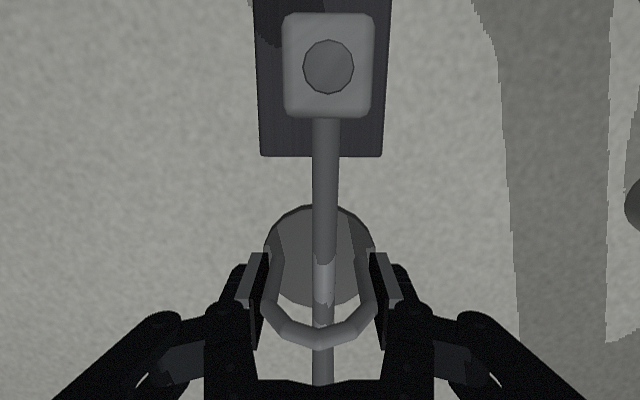

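{"fn": "step_arm", "kwargs": {"deltas": [[0,0,0.001,0,0,0,1],[0,0,0.002,0,0,0,1],[0,0,0.0025,0,0,0,1],[0,0,0.0025,0,0,0,1]]}}

```text
time: 10.2
tool_pos: [0.5184, 0.3776, 0.1579]
tool_rot: [-0.0, 0.995, -0.1, 0.001]
contact_force: [-2.1, -0.6, 3.9]
gripper_width: 0.527
```

{"fn": "step_arm", "kwargs": {"deltas": [[0,0,0,0,0,0,0.1],[0,0,0,0,0,0,-0.1],[0,0,0,0,0,0,-0.3],[0,0,0,0,0,0,-0.5],[0,0,0,0,0,0,-0.8],[0,0,0,0,0,0,-1],[0,0,0,0,0,0,-1],[0,0,0,0,0,0,-1]]}}

```text
time: 11.0
tool_pos: [0.518, 0.3773, 0.1567]
tool_rot: [0.0, 0.995, -0.1, -0.0]
contact_force: [-0.0, -0.2, -1.0]
gripper_width: 1.003
```

```bash
python3 snap.py w8; python3 snap.py s8 side; python3 -c "
from h import *
crop('pics/s8.png','pics/s8c.png',160,80,130,110,6)"
```

```text
11.0 [0.518  0.3773 0.1567] [ 0.98   -0.1989 -0.    ] 0.0033549115553515247 [0.5135 0.1511 1.6482 0.     1.3424 2.2845] [-0.0389 -0.219  -1.0011] 1.0028387645910342
11.05 [0.518  0.3773 0.1568] [ 0.98   -0.1989 -0.    ] 0.0005127932542034299 [0.5135 0.151  1.6481 0.     1.3425 2.2846] [-0.3673  0.908   0.6991] 1.0030820506064764
```

View pics/w8.png

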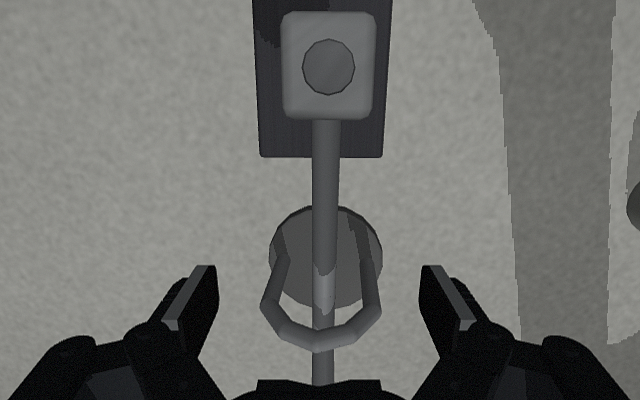

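View pics/s8c.png

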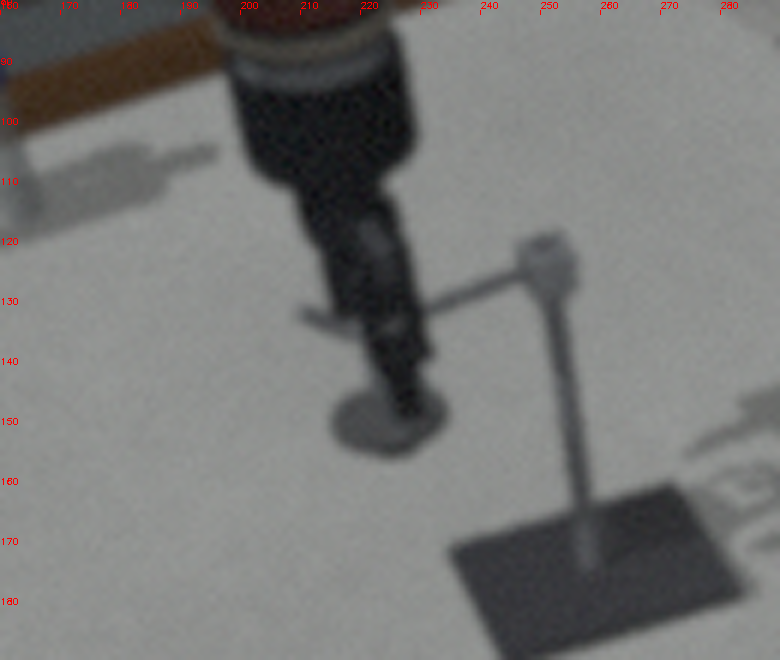

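{"fn": "step_arm", "kwargs": {"deltas": [[0,0,-0.01,0,0,0,-1],[0,0,-0.03,0,0,0,-1],[0,0,-0.06,0,0,0,-1],[0,0,-0.09,0,0,0,-1],[0,0,-0.115,0,0,0,-1],[0,0,-0.12,0,0,0,-1]]}}

```text
time: 11.7
tool_pos: [0.5195, 0.3783, 0.2824]
tool_rot: [-0.002, 0.995, -0.1, 0.003]
contact_force: [0.2, 0.1, 1.2]
gripper_width: 0.998
```

```bash
python3 snap.py s9 side; python3 -c "
from h import *
crop('pics/s9.png','pics/s9c.png',160,80,130,110,6)
delta([.5055,-.276,.275],0.)"
```

```text
11.7 [0.5195 0.3783 0.2824] [ 0.98   -0.1988  0.0062] 0.4731247697292231 [0.5136 0.067  1.5265 0.     1.5398 2.2845] [0.214  0.0965 1.2122] 0.9975630516633901
delta [0.1166 0.6437 0.0039] [-0.0037 -0.0052 -0.2002]
```

View pics/s9c.png

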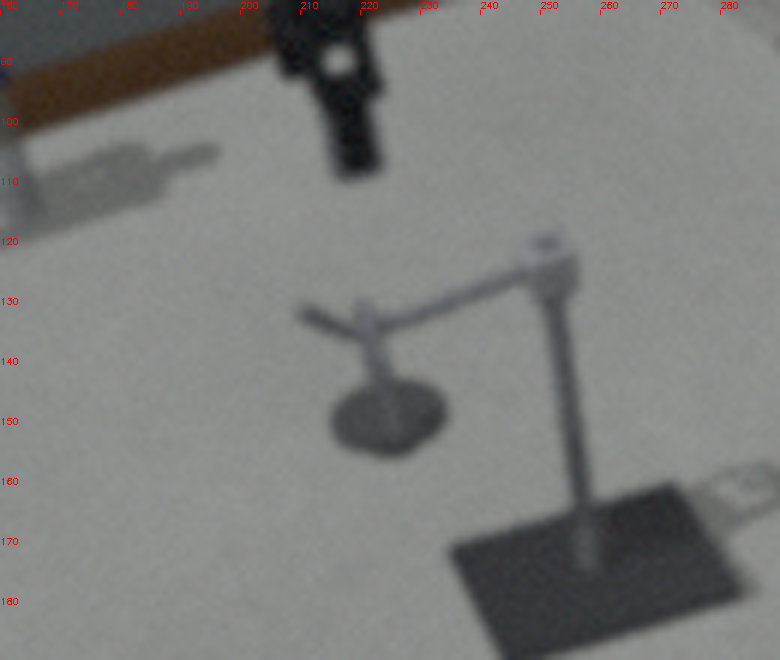

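The lid hangs on the hook at about (222,140) in the side view. Next I'll go to a viewing pose above the pipette.

{"fn": "step_arm", "kwargs": {"deltas": [[0.002,0.012,0,0,0,0,-1],[0.008,0.045,0,0,0,-0.02,-1],[0.016,0.09,0,0,0,-0.04,-1],[0.024,0.135,0,0,0,-0.06,-1],[0.032,0.18,0,0,0,-0.08,-1],[0.04,0.225,0,0,0,-0.1,-1],[0.048,0.27,0,0,0,-0.12,-1],[0.056,0.315,0,0,0,-0.14,-1],[0.065,0.36,0,0,0,-0.16,-1],[0.073,0.405,0,0,0,-0.18,-1],[0.081,0.45,0,0,0,-0.2,-1],[0.09,0.495,0,0,0,-0.2,-1],[0.098,0.54,0,0,0,-0.2,-1],[0.106,0.58,0,0,0,-0.2,-1],[0.112,0.615,0,0,0,-0.2,-1],[0.116,0.638,0,0,0,-0.2,-1],[0.117,0.643,0,0,0,-0.2,-1],[0.117,0.643,0,0,0,-0.2,-1],[0.117,0.643,0,0,0,-0.2,-1]]}}

```text
time: 13.65
tool_pos: [0.5043, -0.2751, 0.2756]
tool_rot: [-0.001, 1.0, 0.0, -0.001]
contact_force: [0.4, -0.5, -0.0]
gripper_width: 1.005
```

```bash
python3 snap.py w10; python3 -c "
from h import *
crop('pics/w10.png','pics/w10c.png',240,120,160,130,5)"
```

```text
13.65 [ 0.5043 -0.2751  0.2756] [ 1.      0.0003 -0.0015] 0.12263752154612882 [-0.6291 -0.0851  1.6888  0.0003  1.54    0.9414] [ 0.363  -0.4919 -0.0482] 1.005330371825964
```

View pics/w10.png

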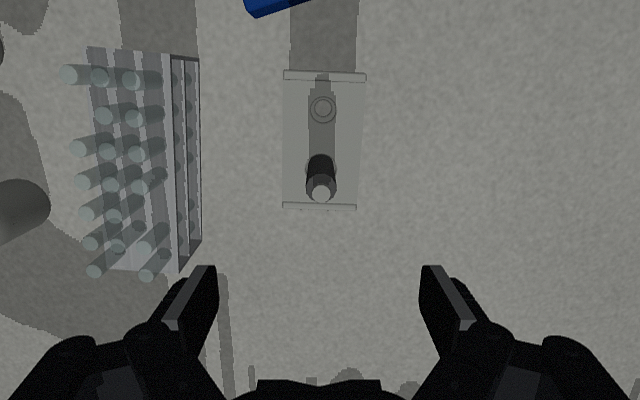

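View pics/w10c.png

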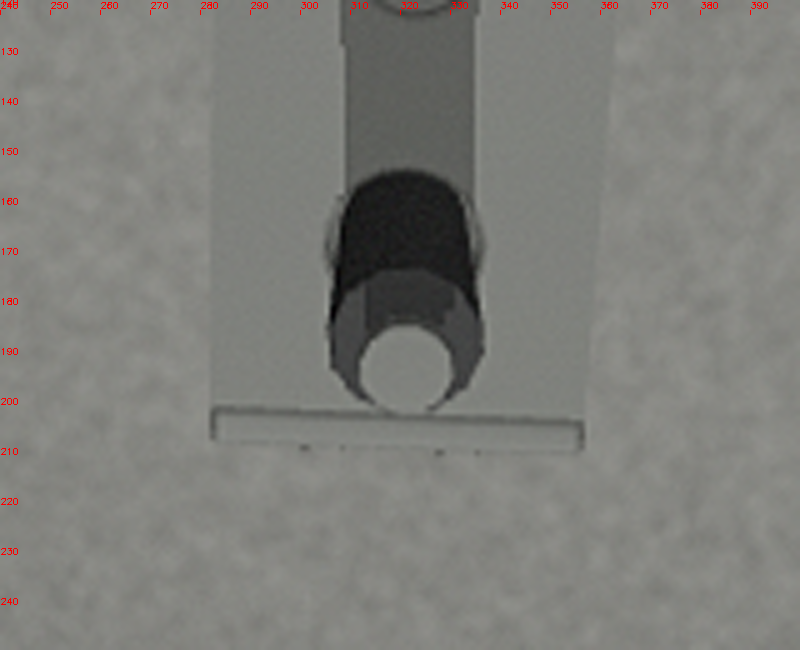

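Run:
```python
from h import *
import pickle
c=pickle.load(open('pics/w10.pkl','rb'))
for uv,z in (((320.7,193.5),.170),((320.8,187.5),.157),((320.7,167.5),.1),((321.5,109),.1)): print(atz(c,uv,z))
delta([.5055,-.2765,.119],0.)
```

```text
[ 0.5067 -0.2761  0.17  ]
[ 0.5071 -0.2763  0.157 ]
[ 0.508  -0.2764  0.1   ]
[ 0.5596 -0.277   0.1   ]
delta [0.0011 0.0018 0.1571] [-0.0011  0.0009  0.0009]
```

{"fn": "step_arm", "kwargs": {"deltas": [[0.0027,0.001,0.015,0,0,0,-1],[0.0027,0.001,0.045,0,0,0,-1],[0.0027,0.001,0.075,0,0,0,-1],[0.0027,0.001,0.1,0,0,0,-1],[0.0027,0.001,0.12,0,0,0,-1],[0.0027,0.001,0.138,0,0,0,-1],[0.0027,0.001,0.15,0,0,0,-1],[0.0027,0.001,0.157,0,0,0,-1],[0.0027,0.001,0.1585,0,0,0,-1],[0.0027,0.001,0.1585,0,0,0,-1]]}}

```text
time: 14.7
tool_pos: [0.5078, -0.2771, 0.1187]
tool_rot: [0.0, 1.0, 0.0, 0.0]
contact_force: [0.3, 0.1, 0.2]
gripper_width: 1.002
```

```bash
python3 snap.py w11;python3 snap.py s11 side; python3 -c "
from h import *
crop('pics/s11.png','pics/s11c.png',320,220,130,130,5)"
```

```text
14.7 [ 0.5078 -0.2771  0.1187] [1.     0.0001 0.0006] 0.04510774035955752 [-0.6282  0.0472  1.8272 -0.      1.2663  0.9426] [0.2688 0.0937 0.2428] 1.0022329366257567
14.75 [ 0.508  -0.2773  0.1192] [ 1.     -0.      0.0013] 0.0919779905070455 [-0.6282  0.0469  1.8267  0.      1.2664  0.9426] [0.245  0.4692 0.0912] 0.9963879769336731
```

View pics/w11.png

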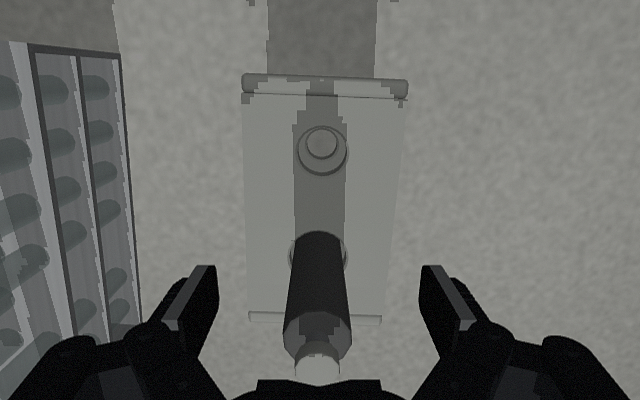

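View pics/s11c.png

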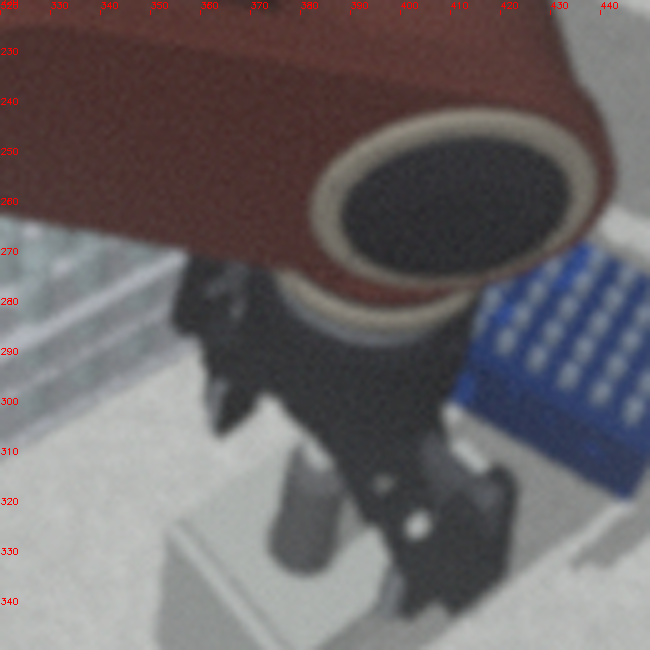

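{"fn": "step_arm", "kwargs": {"deltas": [[0,-0.001,0,0,0,0,1],[0,-0.001,0,0,0,0,1],[0,-0.001,0,0,0,0,1],[0,-0.001,0,0,0,0,1],[0,-0.001,0,0,0,0,1],[0,-0.001,0,0,0,0,1],[0,-0.001,0,0,0,0,1],[0,-0.001,0,0,0,0,1],[0,-0.001,0,0,0,0,1],[0,-0.001,0,0,0,0,1],[0,-0.001,0,0,0,0,1]]}}

```text
time: 15.9
tool_pos: [0.5076, -0.2763, 0.1186]
tool_rot: [0.0, 1.0, -0.0, 0.0]
contact_force: [-1.0, -0.7, 2.9]
gripper_width: 0.267
```

```bash
python3 snap.py w12
```

```text
15.9 [ 0.5076 -0.2763  0.1186] [ 1.     -0.0002  0.0004] 0.03246754477981406 [-0.6271  0.0462  1.8285 -0.0001  1.2663  0.944 ] [-0.9883 -0.7448  2.8838] 0.2671013510134029
```

View pics/w12.png

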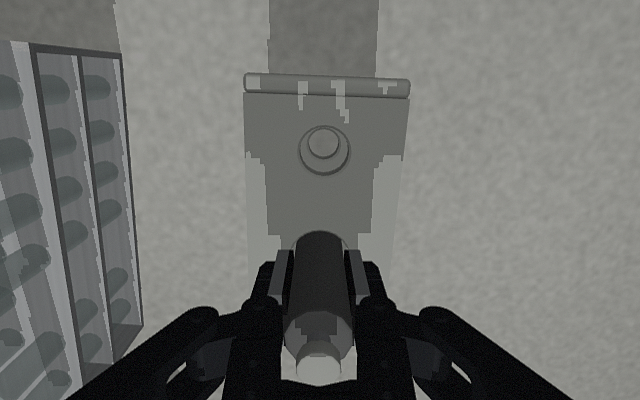

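{"fn": "step_arm", "kwargs": {"deltas": [[0,0,-0.003,0,0,0,1],[0,0,-0.01,0,0,0,1],[0,0,-0.02,0,0,0,1],[0,0,-0.035,0,0,0,1],[0,0,-0.05,0,0,0,1],[0,0,-0.068,0,0,0,1],[0,0,-0.088,0,0,0,1],[0,0,-0.108,0,0,0,1],[0,0,-0.128,0,0,0,1],[0,0,-0.148,0,0,0,1],[0,0,-0.163,0,0,0,1],[0,0,-0.17,0,0,0,1],[0,0,-0.17,0,0,0,1]]}}

```text
time: 17.25
tool_pos: [0.5079, -0.2764, 0.2901]
tool_rot: [0.001, 1.0, -0.0, 0.001]
contact_force: [-0.2, 0.4, -0.3]
gripper_width: 0.266
```

```bash
python3 snap.py s13 side; python3 snap.py t13 top;  python3 snap.py w13; python3 -c "
from h import *
crop('pics/s13.png','pics/s13c.png',320,200,130,130,5)
delta([.619,.0937,.29],0.)"
```

```text
17.25 [ 0.5079 -0.2764  0.2901] [ 1.     -0.0002  0.0021] 0.15272675762752635 [-0.6271 -0.0851  1.6651 -0.      1.5589  0.944 ] [-0.1951  0.4359 -0.2884] 0.26629756535104937
17.3 [ 0.5075 -0.2761  0.2886] [ 1.     -0.0002  0.0004] 0.02495716622678163 [-0.627  -0.0843  1.6668  0.      1.5587  0.9439] [ 0.6814  0.1185 -1.3469] 0.265083275955506
17.35 [ 0.5072 -0.2759  0.2875] [ 1.     -0.0002 -0.0009] 0.06858291229348454 [-0.6271 -0.0837  1.6679  0.      1.5585  0.944 ] [-0.3148 -0.4997 -0.9726] 0.2676100095023838
delta [ 0.1119 -0.3695 -0.0027] [-0.0013  0.0017 -0.0002]
```

View pics/s13c.png

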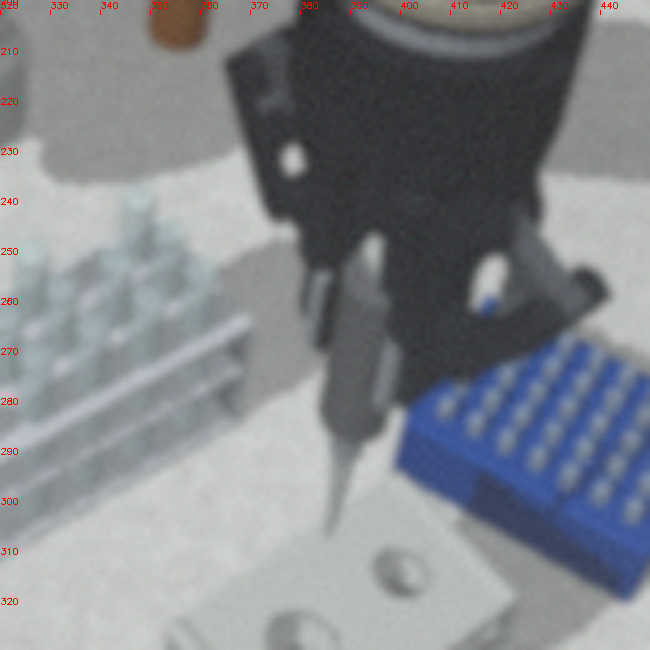

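View pics/w13.png

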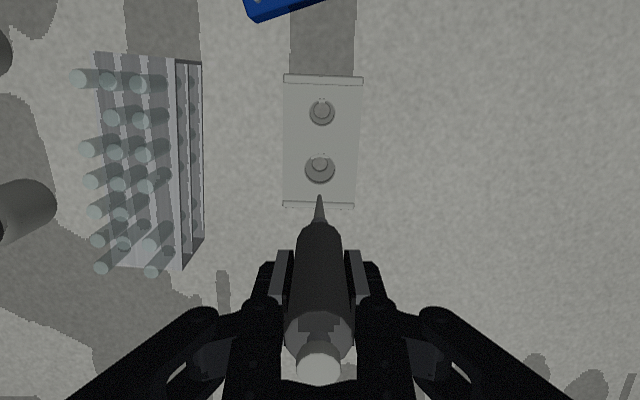

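```bash
python3 - <<'E'
from h import *
import pickle
L=lambda n:pickle.load(open(f'pics/{n}.pkl','rb'))
w,s=L('w13'),L('s13')
print(tri([(w,(319.5,195.5)),(s,(385.6,306.8))]))
for n,P in(('w13',[.5072,-.2759,.2875-.1116]),('s13',[.5079,-.2764,.29-.1116])): print(n,proj(L(n),P))
print("mouth",atz(L('w4'),(319.2,178.9),.088),atz(L('w1'),(318.3,161.5),.096))
E
python3 -c "
from h import *
crop('pics/t13.png','pics/t13c.png',380,140,100,120,5)
crop('pics/w13.png','pics/w13c.png',280,170,80,80,8)"
```

```text
(array([ 0.5072, -0.277 ,  0.178 ]), [array([ 1.1424, -0.5036]), array([-0.4611, -0.2612])])
w13 [319.1414 194.1093]
s13 [385.2126 305.964 ]
mouth [0.6192 0.0945 0.088 ] [0.6194 0.0939 0.096 ]
```

View pics/w13c.png

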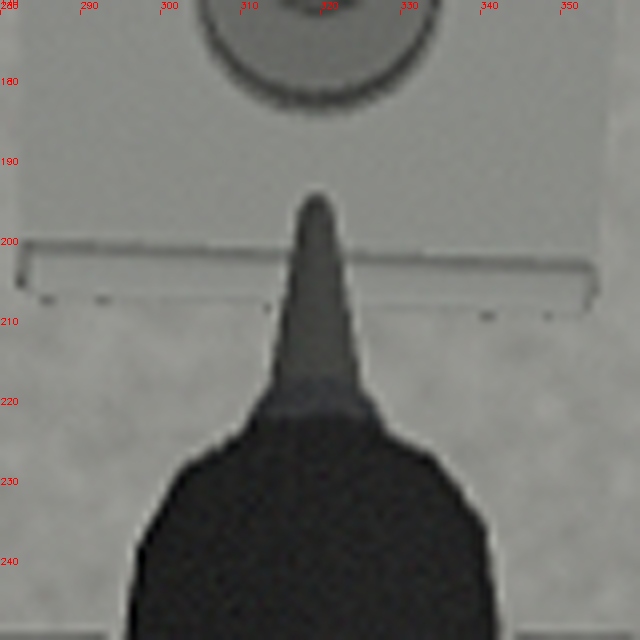

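{"fn": "step_arm", "kwargs": {"deltas": [[0.002,-0.006,-0.002,0,0,0,1],[0.007,-0.024,-0.002,0,0,0,1],[0.016,-0.052,-0.002,0,0,0,1],[0.025,-0.084,-0.002,0,0,0,1],[0.036,-0.118,-0.002,0,0,0,1],[0.047,-0.154,-0.002,0,0,0,1],[0.058,-0.19,-0.002,0,0,0,1],[0.069,-0.226,-0.002,0,0,0,1],[0.079,-0.26,-0.002,0,0,0,1],[0.088,-0.292,-0.002,0,0,0,1],[0.097,-0.32,-0.002,0,0,0,1],[0.104,-0.343,-0.002,0,0,0,1],[0.109,-0.36,-0.002,0,0,0,1],[0.112,-0.368,-0.002,0,0,0,1],[0.112,-0.37,-0.002,0,0,0,1],[0.112,-0.37,-0.002,0,0,0,1],[0.112,-0.37,-0.002,0,0,0,1]]}}

```text
time: 19.1
tool_pos: [0.6194, 0.093, 0.2903]
tool_rot: [0.0, 1.0, -0.001, -0.0]
contact_force: [0.9, 1.0, -0.9]
gripper_width: 0.266
```

```bash
python3 snap.py w14;python3 snap.py s14 side; python3 -c "
from h import *
crop('pics/s14.png','pics/s14c.png',260,100,110,130,5)
crop('pics/w14.png','pics/w14c.png',260,140,120,110,6)
p,R,s=pose(); print(p)"
```

```text
19.1 [0.6194 0.093  0.2903] [ 1.     -0.0013 -0.0001] 0.02012173044287475 [ 0.0304  0.031   1.5508 -0.0003  1.56    1.6025] [ 0.9184  1.0496 -0.9415] 0.2655848527025526
19.15 [0.6194 0.093  0.2904] [ 1.     -0.0014 -0.    ] 0.014160069078330933 [ 0.0304  0.0309  1.5508 -0.0002  1.56    1.6026] [-0.4584  0.0481 -0.3072] 0.2684764262128699
[0.6195 0.093  0.2904]
```

View pics/w14c.png

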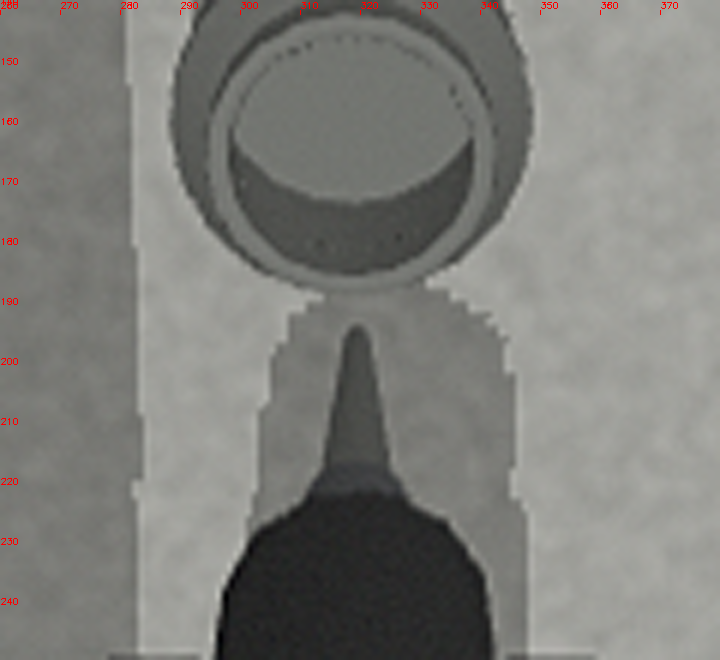

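View pics/s14c.png

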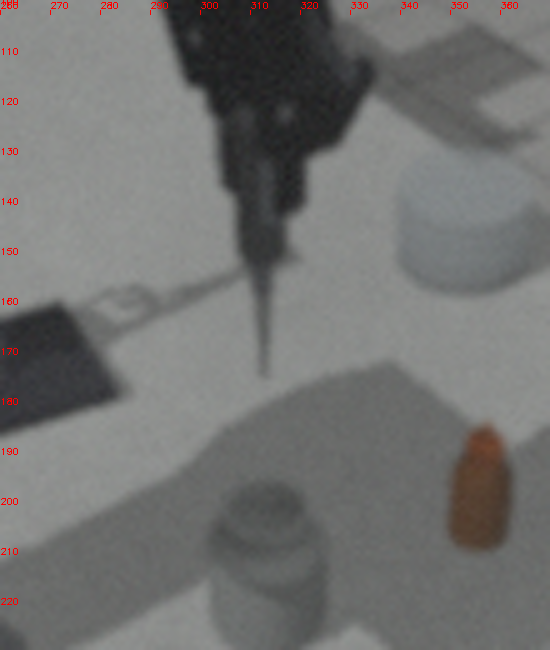

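Run:
```python
from h import *
import pickle
L=lambda n:pickle.load(open(f'pics/{n}.pkl','rb'))
c=L('w14')
def circ(q):
    a=np.linspace(0,2*np.pi,73); return np.array([proj(c,[q[0]+.024*np.cos(t),q[1]+.024*np.sin(t),.088]) for t in a])
obs=np.array([295,342.3,142.5,188.8])
f=lambda q:(lambda P:np.array([P[:,0].min(),P[:,0].max(),P[:,1].min(),P[:,1].max()])-obs)(circ(q))
r=least_squares(f,[.619,.094]);print(r.x,r.fun)
s=L('s14'); print(tri([(c,(318.2,194.3)),(s,(312.8,175))]))
print("side: mouth",atz(s,(312.5,199.5),.088), "tip at",proj(s,[.6194,.093,.1787]),"mouth proj",proj(s,[.6193,.094,.088]))
```

```text
[0.6179 0.0932] [-0.8023  0.8022 -0.6156  0.7117]
(array([0.6193, 0.0931, 0.177 ]), [array([ 0.5777, -0.5665]), array([-0.2343, -0.0677])])
side: mouth [0.6208 0.0978 0.088 ] tip at [312.6264 174.417 ] mouth proj [312.8952 200.533 ]
```

{"fn": "step_arm", "kwargs": {"deltas": [[-0.0005,0,0.006,0,0,0,1],[-0.0005,0,0.018,0,0,0,1],[-0.0005,0,0.032,0,0,0,1],[-0.0005,0,0.046,0,0,0,1],[-0.0005,0,0.058,0,0,0,1],[-0.0005,0,0.068,0,0,0,1],[-0.0005,0,0.075,0,0,0,1],[-0.0005,0,0.079,0,0,0,1],[-0.0005,0,0.08,0,0,0,1],[-0.0005,0,0.08,0,0,0,1],[-0.0005,0,0.08,0,0,0,1],[-0.0005,0,0.08,0,0,0,1]]}}

```text
time: 20.4
tool_pos: [0.6194, 0.0939, 0.2111]
tool_rot: [-0.0, 1.0, -0.0, 0.001]
contact_force: [-0.3, -0.3, -0.2]
gripper_width: 0.266
```

```bash
python3 snap.py w15;python3 snap.py s15 side;python3 snap.py t15 top; python3 -c "
from h import *
crop('pics/s15.png','pics/s15c.png',190,100,160,120,5)
crop('pics/w15.png','pics/w15c.png',260,140,120,110,6)
p,R,s=pose(); print(p,s['joint_vel'])"
```

```text
20.4 [0.6194 0.0939 0.2111] [ 1.     -0.0002  0.0012] 0.07088920767750265 [0.0318 0.0737 1.6384 0.     1.4282 1.6027] [-0.3191 -0.2982 -0.2206] 0.2656795723874732
20.45 [0.6193 0.0939 0.2109] [ 1.     -0.0002  0.001 ] 0.05769264197251888 [0.0317 0.0738 1.6386 0.     1.4282 1.6028] [-0.029  -0.1146 -1.1631] 0.26973876997594315
20.5 [0.6193 0.0939 0.2108] [ 1.     -0.0002  0.0008] 0.04607938794415471 [0.0317 0.0739 1.6387 0.     1.4282 1.6027] [ 0.4124  0.0797 -1.7713] 0.2692608236494082
[0.6192 0.0939 0.2107] [ 0.0005  0.0018  0.0033 -0.0015 -0.0019 -0.0019]
```

View pics/w15c.png

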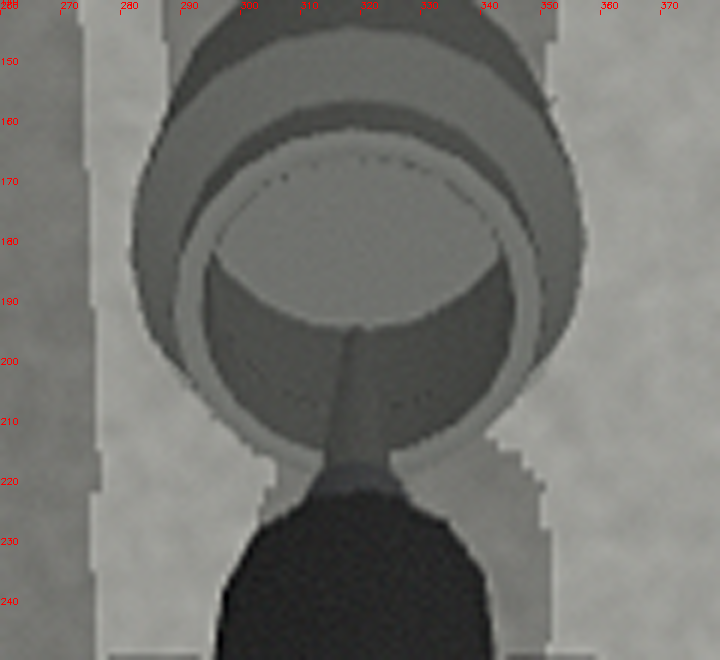

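View pics/s15c.png

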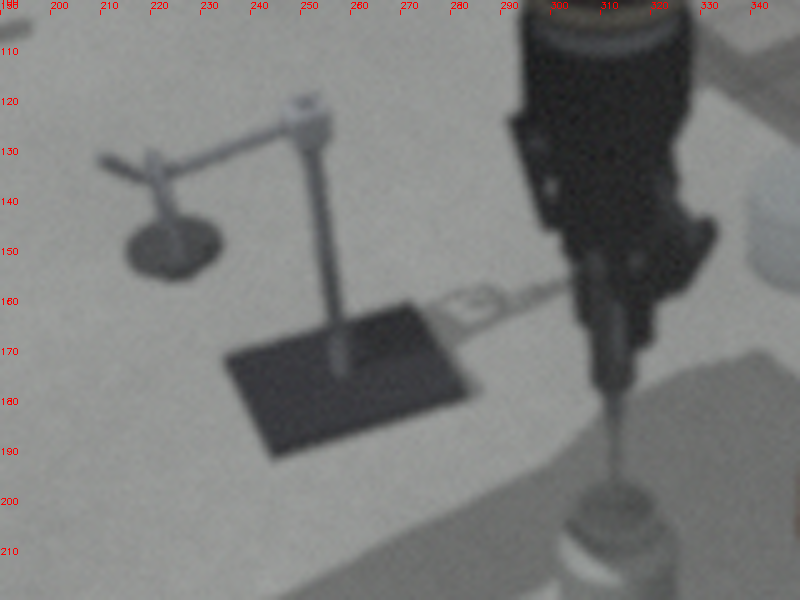

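View pics/t15.png

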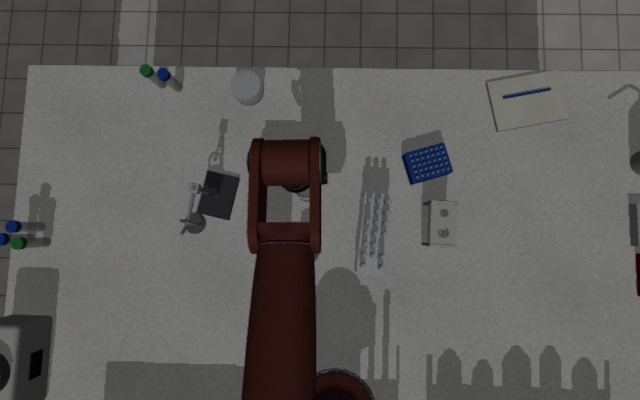

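{"fn": "step_arm", "kwargs": {"deltas": [[-0.0005,0,0.0007,0,0,0,1],[-0.0005,0,0.0007,0,0,0,1],[-0.0005,0,0.0007,0,0,0,1],[-0.0005,0,0.0007,0,0,0,1],[-0.0005,0,0.0007,0,0,0,1],[-0.0005,0,0.0007,0,0,0,1]]}}

```text
time: 21.15
tool_pos: [0.6186, 0.0939, 0.2096]
tool_rot: [0.0, 1.0, -0.0, -0.0]
contact_force: [0.5, 0.5, -0.1]
gripper_width: 0.267
```

Run:
```python
from h import *
import pickle
L=lambda n:pickle.load(open(f'pics/{n}.pkl','rb'))
c=L('w15')
def circ(q,r):
    a=np.linspace(0,2*np.pi,73); return np.array([proj(c,[q[0]+r*np.cos(t),q[1]+r*np.sin(t),.088]) for t in a])
# outer L,R,top ; inner L,R,bottom
f=lambda q:(lambda P,I:np.array([P[:,0].min()-289.2,P[:,0].max()-350,P[:,1].min()-161.3, I[:,0].min()-294.3,I[:,0].max()-345.8]))(circ(q,.024),circ(q,.020))
r=least_squares(f,[.619,.094]);print("mouth",r.x,r.fun)
for z in (.096,.099,.102): print(z,atz(c,(318.1,194.5),z))
s=L('s15'); print(tri([(c,(318.1,194.5)),(s,(313,196.5))]), proj(s,[.6193,.0939,.099]))
p,R,st=pose(); print(p,st['joint_vel'],st['contact_force'],st['time'])
```

```text
mouth [0.6176 0.0933] [-0.5644  1.0147  0.0559 -0.4666  0.016 ]
0.096 [0.6182 0.0946 0.096 ]
0.099 [0.6192 0.0946 0.099 ]
0.102 [0.6202 0.0946 0.102 ]
(array([0.6202, 0.0945, 0.1018]), [array([ 0.0763, -0.0719]), array([-0.0282, -0.0084])]) [312.8558 197.5395]
[0.6186 0.0939 0.2096] [-0.0028 -0.0009 -0.0001 -0.0019  0.0012  0.0009] [ 0.5286  0.4878 -0.081 ] 21.15
```

```bash
python3 -c "
from plant import manip
print(manip.job_done())"
```

```text
the job is handed in; nothing more can be done
None
```

I've finished the job and handed it in at about 21 s on the robot's clock; no verdict came back.

- **Lid:** I lifted it off the bottle by its loop, threaded it onto the hook and let go. The last side picture shows it hanging free by its loop.
- **Pipette:** I drew it straight up out of the holder and carried it over the rack with the tip about 5 cm above the tube tops. It is still gripped, upright and at rest.
- **Final position:** The arm's reading puts the tip about 98 mm above the bench, 10 mm over the rim. Just before the last 1 mm move, the cameras put it at about 102 mm, 3 mm higher than the arm's reading then. The tip is about 1–2 mm off the mouth's centre by the wrist camera.
- **Forces and surroundings:** The readings I saw stayed under about 6 N, and there was no contact force at the end. In the last top view, the rack, tip box, holder and stand are where they started. The arm hid the two bottles and the dropper in that picture. The sample bottle still measured within about 2 mm of its start in the wrist pictures. I made no final check of the dropper and capped bottle.

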